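# Unbolt the spring-catch hatch of the parts chest

### The arm

A 6-joint arm with a two-finger parallel gripper is mounted at the origin on a cart in front of the work surface, level with it; the furniture and walls round the work are solid. World frame = base frame: x ahead of the robot, y to its left, z up, the work surface at z = 0. Lengths are in mm, angles in rad, forces in N, time in s.
With the tool pointing down it reaches from about 350 to 775 mm from the base axis. Payload 7.3 kg.
Tool frame: the origin (TCP) lies between the finger pads; the fingertips stand bot.tips_ahead ahead of it and the grasp point (between the pads) lies 6 mm ahead of it (bot.tips_ahead is the distance from the TCP to the fingertips, in mm); z points along the fingers, y is the line along which they close (so a half turn about z gives the same grasp; the last joint's range is limited). The gripper opens to 92 mm and grips with 3 to 60 N. Pads are 19 mm wide; open, the fingers measure 130 mm over their backs; the gripper's body (75 mm by 190 mm) begins 47 mm behind the grasp point.
Start: joints at [-1.329, 0.342, 1.524, -0, 1.275, -0.146], TCP at [198.553, -486.024, 251.741] pointing down, gripper open.
Joint ranges: [-2.53, 2.53], [-0.77, 2.02], [0.04, 2.7], [-1, 4.14], [0.28, 2.66], [-3.11, 3.11]. Speed limits (rad/s): [2.57, 2.57, 3.14, 3.14, 3.14, 3.14].

### API

Orientations are given as [roll, pitch, yaw] about the fixed x, y, z axes, in that order (R = Rz(yaw) Ry(pitch) Rx(roll)).
In Python, from plant import bot gives the robot as it stands. The module is installed in compiled form; this text tells all that it offers.
- The arm moves only by the tool step_arm, never from a script. Its argument "targets" is one flat list of numbers, 7 for each row, row after row: the opening, from 0 (shut) to 1 (fully open), then the shift along the tool's x, y, z each as a share of 100 mm, from -1 to 1, then the turn, a rotation vector about the tool's x, y, z each as a share of pi/4 rad, from -1 to 1. A call has 1 to 20 rows; each row is the pose to reach, as a shift and turn from the pose commanded when the call began, along the tool's axes at that moment; what a row does not reach only later rows make up. A row lasts 1/8 s, in which the tool goes at most 62.5 mm and 10.7 degrees, less where a joint would pass 70% of its speed; a pose out of reach is approached as far as the arm can. A call with a number of a shift or a turn outside -1 to 1 is refused whole. A call with a gripper value outside its range is refused whole. The fingers move at their own pace and stop on an object; the grip force is fixed at half the most. Time passes only in rows, so rows that repeat a pose let the fingers close. It gives the time, the measured TCP pose, the force, the opening and the grip force at its end, in the units of the state.
- bot.get_obs(): the state, without advancing time (a new reading comes with each control period).
- bot.capture(name): name is "scene" or "top" or "wrist"; returns (picture, depth): 420x560x3 uint8, blue, green, red; 420x560 float32, mm along the optical axis (not along the pixel's ray), 0 where there is no reading.
- bot.camera_info(name): a dict with "fx", "fy", "cx", "cy" (pixels), "k1" (the pictures are not rectified: a ray, as slopes to the right and down, at radius r is drawn at 1 + k1 r^2 times it, then the intrinsics apply), "camera_from_world" (4x4, takes a point from world to camera coordinates); the wrist camera has in their place "hand_eye" (4x4, takes a point from camera to tool coordinates, whose origin is the TCP and whose axes are the flange's). Camera axes: x right, y down, z forward; pixel columns grow to the right and rows downward; lengths in mm; the calibration is good to about 2 mm. A picture is of the moment at which its call begins: read the wrist's pose just before it. camera_info takes no time and is no camera call.
- bot.close_job(): hands the job in; it is judged then, once.
The state is a dict: "time": time; "joint_positions": joint angles; "dq": joint speeds; "tau": joint torques, N m; "tool_pos": TCP position; "tcp_rot": TCP orientation; "contact_force": force on the tool from outside, world axes, zero at the start; "moment": the same for the moment, N m; "grip_width": finger opening in mm; "finger_force": force on a finger pad.
Only numpy, scipy, OpenCV 4.12 (cv2) and the standard library are available. Lean on these libraries where they do the work, as an engineer would, in place of code of your own. Each camera call takes 0.05 s, during which the arm holds its last target. There are 200 camera calls.

### The job

Open the small steel parts chest so that the putter head in it can be got at. With one fingertip hold the spring safety catch pressed down, and while it is down push the bolt's tab sideways with the other fingertip until the bolt is fully drawn; then let the catch spring back up so that it keeps the bolt drawn, and push the hatch fully open with the fingers. Pick nothing up, and leave the putter head, the tape roll on the chest and the loose things on the bench where they are.

Things in the scene. Friction and masses are not known exactly. Their poses are not given: they have to be found in the camera images.
- chest: grey steel chest 220 (x) x 260 (y) x 70 mm, fixed. Origin: centre of underside; x to its rear, y to its left. Left half: fixed deck, top z=70, 3 mm base plate, bolt along y at x=-30, catch behind it, tape roll at the rear. Right: hatch over a well. Guide staples over the bolt (x -42 to -18, y 21 to 31 and 82 to 92) reach z=88; axle lugs of the catch (x -17 to -8, y 20 to 24 and 80 to 84) z=90
- bolt (a joint): travel in m of the bolt, a flat steel bar: 0 = shot (12 mm into the hatch's keeper, so the hatch is locked), 0.030 = fully drawn (stop). Draws to the chest's +y, away from the hatch; rubs with 1.5 N. With the catch up, the catch's nose in a notch lets it move 3 mm at most; from 0.027 on a second notch is under the nose, so the released catch springs up and keeps the bolt drawn
- bolt_tab (a point): the bolt's upright tab, a plate in front (-x) of the bolt: 32 mm along x, 6 mm thick along y, chest z 76 to 107. Point: top middle of its right face (towards the hatch), which is pushed to +y; at chest x=-58, y=45 when shot. Beside that face a finger has free room down to z=74, 45 mm along y (the keeper on the hatch, x -44 to -16, y -17 to -4, z to 90, is beyond)
- catch (a joint): angle in rad of the spring catch, a rocker plate on an axle along y at chest x=-12, z=85: 0 = up (sprung), 0.42 = pressed down to its stop. Pressing the pad behind the axle lifts the nose out of the bolt; the bolt is free from 0.25 on. On the middle of the pad it takes 2 N to start and 5 N to reach the stop
- catch_pad (a point): centre of the top of the catch's ribbed pad, at chest x=6, y=52, z=90 when up, 8 mm lower when down. 26 mm wide (x), 56 mm long along the bolt (y 24 to 80), so a finger can slide along it while holding it down. Slopes up to the rear by 0.21 rad when up, down by 0.21 when pressed. It is 64 mm behind the tab's middle; the tab's top is 25 mm above the pressed pad: fingertips at one height do both
- hatch (a joint): travel of the hatch in m: 0 = shut, 0.085 = fully open (stop). It slides towards +x of the chest (to the rear), takes about 2.5 N and stays where it is left
- hatch_lip (a point): middle of the top front edge of the hatch's lip, a ridge 80 mm long (y), 24 mm high (chest z 69 to 93), upright in front, sloping behind; at chest x=-100, y=-68 when shut. Its front face is pushed to +x (to the rear). The chest's front edge is 10 mm before it, at z=69; the right channel (y below -121) reaches z=74
- putter_head: loose mallet putter head, 60 x 93 x 42 mm, lying in the well under the hatch; stays there
- tape_green: loose roll of masking tape with a green core, 72 mm across, 18 mm high, lying on the rear of the chest's deck (centre at about x = 66, y = 78 mm of the chest); to be left alone
- wood_wedge: loose wooden wedge, 34 x 100 x 28 mm, on the bench in front of the chest; to be left alone
- screwdriver_amber: loose screwdriver, 174 mm long, on the bench left of the chest; to be left alone
- flux_bottle: loose brown-capped bottle, 43 mm across, 96 mm high, right of the chest; to be left alone
- grease_jar: loose dark jar, 53 mm across, 47 mm high, right of the chest; to be left alone
- oil_bottle: loose blue-capped bottle, 58 mm across, 158 mm high, left of the chest; to be left alone

How it is judged (in metres and radians):
On the way, in this order (a step that is already met when the one before it is completed fails the run):
1. the catch is held down by a finger while a finger slides the bolt (value of joint catch above 0.22 rad and contact force between the fingers and catch above 0.3 N and contact force between the fingers and bolt above 0.3 N and value of joint bolt above 0.005 m), for 0.05 s.
2. the bolt is drawn and the catch has sprung up into its notch (value of joint bolt above 0.026 m and value of joint catch below 0.08 rad), for 0.1 s.
3. a finger is pushing the hatch open (value of joint hatch above 0.01 m and contact force between the fingers and hatch above 0.3 N), for 0.05 s.
4. the hatch is fully open (value of joint hatch above 0.077 m), for 0.1 s.
At the end, for the whole second after the job is handed in: the bolt is drawn (at least 26 of its 30 mm), the catch is up in the second notch (under 0.08 rad), the hatch is open by at least 77 of its 85 mm and at rest, the putter head lies in the well where it was (within 30 mm) (all of step 2 and value of joint hatch above 0.077 m and velocity of joint hatch between -0.01 and 0.01 m/s and distance of putter_head from where it was at the start of the episode below 0.03 m); the robot touches nothing.
It fails at once if the putter head is lifted or shoved about (z of putter_head in the frame of chest above 0.02 m or distance of putter_head from where it was at the start of the episode above 0.03 m).
It fails at once if the tape roll on the chest is moved or lifted (distance of tape_green from where it was at the start of the episode above 0.02 m).
It fails at once if a thing on the bench is moved or lifted (distance of any of wood_wedge, screwdriver_amber, flux_bottle, grease_jar, oil_bottle from where it was at the start of the episode above 0.02 m).
It also fails if it takes over 51 s, if anything falls off the work surface, if the arm or the gripper's body presses on something with over 40 N, if the wrist force passes 120 N, or if a joint passes its speed limit or range.

## Working session

There is one attempt and no reset: what is moved stays moved. The work goes in short steps, Python scripts to look and compute and a tool call to move; the robot and the scene stay as the last step left them, time stands still between calls to the robot, and variables do not carry over. Pictures are saved under pics/ and viewed, at most 10 in all, crops included, and the job is handed in when it is done.

Besides the shell and the picture viewer there is one more tool, called after "Request:" as name(argument=value, ...) on one line, values as JSON. step_arm: Moves the arm, as the interface text tells. Shift numbers are shares of 100 mm and turn numbers shares of pi/4 rad, none past 1 either way. Its arguments: {"type":"object","properties":{"targets":{"type":"array"}},"required":["targets"]}

```bash
mkdir -p pics; cat > h.py <<'E'
import numpy as np, cv2
from plant import bot
from scipy.spatial.transform import Rotation as R
def save(n,f):
    p,d=bot.capture(n); cv2.imwrite('pics/'+f+'.png',p); np.save('pics/'+f+'.npy',d); return p,d
def cloud(n,d,pose=None):
    """world point for each pixel"""
    c=bot.camera_info(n); h,w=d.shape
    K=np.array([[c['fx'],0,c['cx']],[0,c['fy'],c['cy']],[0,0,1.]])
    u,v=np.meshgrid(np.arange(w,dtype=float),np.arange(h,dtype=float))
    s=cv2.undistortPoints(np.stack([u,v],-1).reshape(-1,1,2),K,np.array([c['k1'],0,0,0.])).reshape(h,w,2)
    P=np.dstack([s[...,0]*d,s[...,1]*d,d])
    if n=='wrist':
        T=np.eye(4); T[:3,:3]=R.from_euler('xyz',pose[1]).as_matrix(); T[:3,3]=pose[0]; M=T@c['hand_eye']
    else: M=np.linalg.inv(c['camera_from_world'])
    return P@M[:3,:3].T+M[:3,3]
E
python3 - <<'E'
from h import *
o=bot.get_obs(); print({k:np.round(v,3) for k,v in o.items()}, bot.tips_ahead)
a,_=save('scene','s0'); b,d=save('top','t0')
for n in('scene','top'):
    c=bot.camera_info(n); print(n,np.round(np.linalg.inv(c['camera_from_world'])[:3],2),c['fx'],c['k1'])
E
```

```text
{'time': np.float64(0.0), 'joint_positions': array([-1.329,  0.343,  1.525, -0.   ,  1.275, -0.146]), 'dq': array([-0.002, -0.001, -0.002, -0.   ,  0.002, -0.001]), 'tau': array([ 2.0000e-03, -4.3124e+01, -2.4422e+01,  7.2000e-02,  5.6000e-02,
       -0.0000e+00]), 'tool_pos': array([ 198.466, -485.637,  251.031]), 'tcp_rot': array([-3.14 , -0.   ,  0.388]), 'contact_force': array([ 0.014,  0.685, -0.476]), 'moment': array([-0.046, -0.032,  0.003]), 'finger_force': np.float64(0.0), 'grip_width': np.float64(91.969)} 25.0
scene [[ 8.0000e-01 -4.0000e-01  4.4000e-01  5.9580e+01]
 [-6.0000e-01 -5.6000e-01  5.7000e-01 -7.9323e+02]
 [ 1.0000e-02 -7.2000e-01 -6.9000e-01  7.3042e+02]] 390.89222057629365 -0.018853769165548845
top [[-1.00000e-02 -9.90000e-01  1.00000e-01  3.24880e+02]
 [-1.00000e+00  2.00000e-02  3.00000e-02 -2.84650e+02]
 [-3.00000e-02 -1.00000e-01 -9.90000e-01  1.30213e+03]] 511.4264960609157 -0.018141908453898802
```

View pics/t0.png

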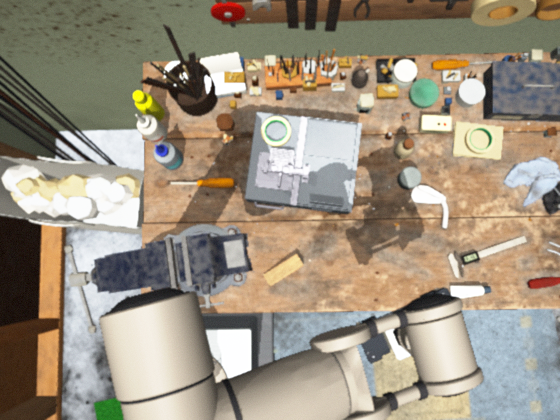

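View pics/s0.png

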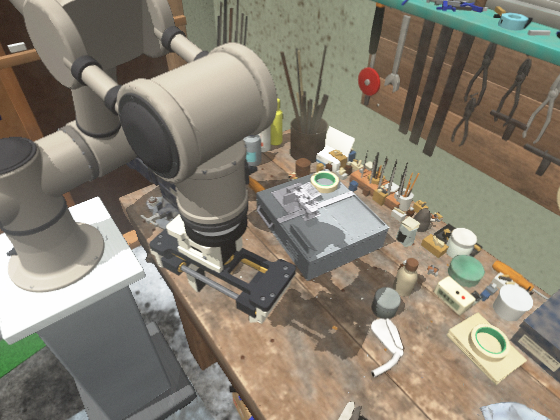

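The top view shows the chest at about columns 247–362 and rows 113–212, turned by a few degrees, with the tape roll at (276,130). The wedge is at (283,270) in front of it, and the bolt and catch are near (290,160).

```bash
python3 - <<'E'
from h import *
d=np.load('pics/t0.npy'); P=cloud('top',d); img=cv2.imread('pics/t0.png')
m=np.zeros(d.shape,np.uint8); z=P[...,2]
print('bench z',np.median(z[215:225,300:350]))
m[95:225,235:375]=((z>55)&(z<110))[95:225,235:375]
n,l,s,c=cv2.connectedComponentsWithStats(m); i=1+np.argmax(s[1:,4]); print(s[i])
Q=P[l==i]; r=cv2.minAreaRect(Q[:,:2].astype(np.float32)); print(r,np.median(Q[:,2]))
hsv=cv2.cvtColor(img,cv2.COLOR_BGR2HSV)
print('tape', P[118:144,262:290][(z[118:144,262:290]>82)].mean(0), np.percentile(z[118:144,262:290],95))
cv2.imwrite('pics/t0c.png',cv2.resize(img[100:225,230:380],None,fx=5,fy=4.6,interpolation=3))
for nm,(a,b,c_,e) in dict(wedge=(255,285,262,303),oil=(140,170,150,182),screw=(175,190,168,236),flux=(135,160,393,415),jar=(163,190,398,422)).items():
    q=P[a:b,c_:e].reshape(-1,3); q=q[(q[:,2]>8)]; print(nm,q.min(0).round(),q.max(0).round())
# vise height
q=P[225:310,70:250].reshape(-1,3); q=q[q[:,2]>30]; print('vise',np.percentile(q,[1,99],axis=0).round())
E
```

```text
bench z -1.275304880652584
[ 245  112  117  100 9518]
((563.7979736328125, -297.6553039550781), (262.3525695800781, 222.2264404296875), 81.8650131225586) 69.75075068102058
tape [ 630.09226247 -232.83631753  107.2128094 ] 90.59306541511077
wedge [ 263. -291.    8.] [ 334. -195. 1302.]
oil [ 325. -285.    8.] [ 636.   95. 1302.]
screw [ 325. -285.   11.] [ 533.   49. 1302.]
flux [ 575. -573.    9.] [ 616. -529.  101.]
jar [ 325. -595.    8.] [ 549. -285. 1302.]
vise [[ 223. -166.   34.]
 [ 382.  264.  755.]]
```

View pics/t0c.png

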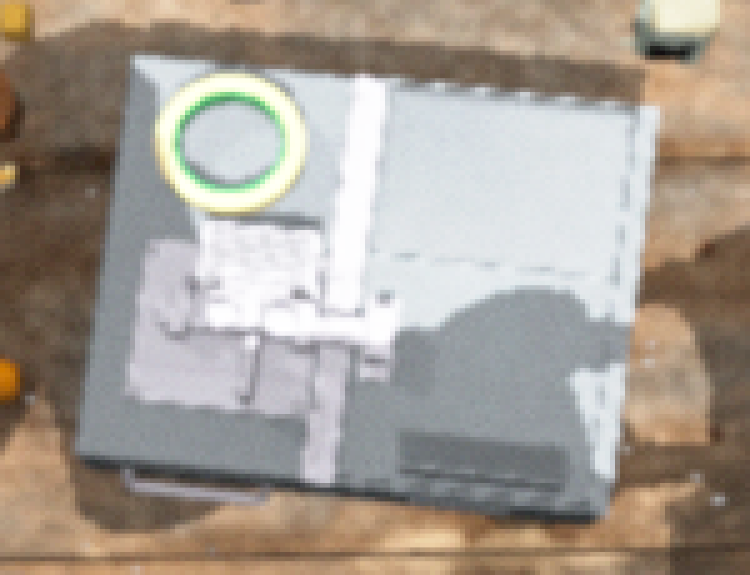

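The chest is measured at about (564, -298) with yaw -0.142 and its top at 69.8 mm, and the fitted sizes match those given. I'll now move above it in steps.

Request:
step_arm(targets=[1,0.5,-0.1,0,0,0,0,1,1,-0.2,0,0,0,0,1,1,-0.2,0,0,0,0])

```text
time: 0.48
tool_pos: [285.7, -427.7, 251.5]
tcp_rot: [-3.141, -0.001, 0.392]
contact_force: [0.5, -0.2, -0.2]
grip_width: 91.7
finger_force: 0.0
```

Request:
step_arm(targets=[1,0.5,-0.1,0,0,0,0,1,1,-0.2,0,0,0,0,1,1,-0.2,0,0,0,0])

```text
time: 0.85
tool_pos: [370.1, -372.0, 251.4]
tcp_rot: [-3.141, -0.0, 0.392]
contact_force: [-1.3, 0.2, -0.8]
grip_width: 91.8
finger_force: 0.0
```

Request:
step_arm(targets=[1,0.5,-0.1,0,0,0,0,1,1,-0.2,0,0,0,0,1,1,-0.2,0,0,0,0])

```text
time: 1.23
tool_pos: [454.7, -316.3, 251.3]
tcp_rot: [-3.141, 0.0, 0.391]
contact_force: [0.3, -1.3, -0.5]
grip_width: 91.7
finger_force: 0.0
```

Request:
step_arm(targets=[0.52,0.5,-0.1,0,0,0,-0.2,0.52,1,-0.23,0,0,0,-0.4,0.52,1,-0.23,0,0,0,-0.66,0.52,1,-0.23,0,0,0,-0.66])

```text
time: 1.72
tool_pos: [536.5, -259.2, 251.3]
tcp_rot: [-3.141, 0.001, 0.905]
contact_force: [0.3, -1.3, -0.7]
grip_width: 56.1
finger_force: 0.0
```

Request:
step_arm(targets=[0.52,0,0,0,0,0,-0.2,0.52,0,0,0,0,0,-0.4,0.52,0,0,0,0,0,-0.66,0.52,0,0,0,0,0,-0.66,0.52,0,0,0,0,0,-0.66])

```text
time: 2.35
tool_pos: [536.8, -258.8, 251.8]
tcp_rot: [-3.142, 0.0, 1.418]
contact_force: [0.2, -0.3, 0.8]
grip_width: 47.8
finger_force: 0.0
```

```bash
python3 - <<'E'
from h import *
o=bot.get_obs(); pose=(o['tool_pos'],o['tcp_rot']); print(pose, o['joint_positions'])
p,d=save('wrist','w0'); np.savez('pics/w0p.npz',a=pose[0],b=pose[1])
P=cloud('wrist',d,pose); z=P[...,2]; print((d>0).mean())
print(np.round(bot.camera_info('wrist')['hand_eye'],2))
for v in range(20,420,40): print(v,[tuple(P[v,u].round().astype(int)) if d[v,u]>0 else None for u in range(40,560,80)])
E
```

```text
(array([ 536.84165245, -258.84465184,  251.78178221]), array([-3.14156943e+00,  2.64701114e-04,  1.41848475e+00])) [-5.77695957e-01  4.73567914e-01  1.31808638e+00 -2.56942311e-04
  1.34985029e+00 -4.25328076e-01]
0.9961522108843538
[[   0.     -0.96   -0.28   73.95]
 [   1.      0.     -0.      0.57]
 [   0.     -0.28    0.96 -132.62]
 [   0.      0.      0.      1.  ]]
20 [(np.int64(374), np.int64(-85), np.int64(100)), (np.int64(406), np.int64(-72), np.int64(15)), (np.int64(484), np.int64(-83), np.int64(0)), (np.int64(566), np.int64(-96), np.int64(-1)), (np.int64(649), np.int64(-108), np.int64(-1)), (np.int64(722), np.int64(-123), np.int64(24)), (np.int64(790), np.int64(-134), np.int64(48))]
60 [(np.int64(382), np.int64(-121), np.int64(126)), (np.int64(401), np.int64(-112), np.int64(24)), (np.int64(476), np.int64(-122), np.int64(-1)), (np.int64(560), np.int64(-136), np.int64(0)), (np.int64(645), np.int64(-148), np.int64(-1)), (np.int64(732), np.int64(-159), np.int64(-1)), (np.int64(818), np.int64(-169), np.int64(8))]
100 [(np.int64(372), np.int64(-149), np.int64(124)), (np.int64(38
[... 1922 characters left out ...]
2), np.int64(309))]
340 [(np.int64(459), np.int64(-246), np.int64(292)), (np.int64(503), np.int64(-233), np.int64(316)), (np.int64(512), np.int64(-256), np.int64(287)), (np.int64(517), np.int64(-424), np.int64(73)), (np.int64(564), np.int64(-258), np.int64(295)), (np.int64(579), np.int64(-244), np.int64(317)), (np.int64(616), np.int64(-267), np.int64(297))]
380 [(np.int64(497), np.int64(-227), np.int64(335)), (np.int64(512), np.int64(-229), np.int64(334)), (np.int64(527), np.int64(-233), np.int64(332)), (np.int64(542), np.int64(-235), np.int64(332)), (np.int64(557), np.int64(-237), np.int64(333)), (np.int64(572), np.int64(-238), np.int64(334)), (np.int64(589), np.int64(-243), np.int64(333))]
```

View pics/w0.png

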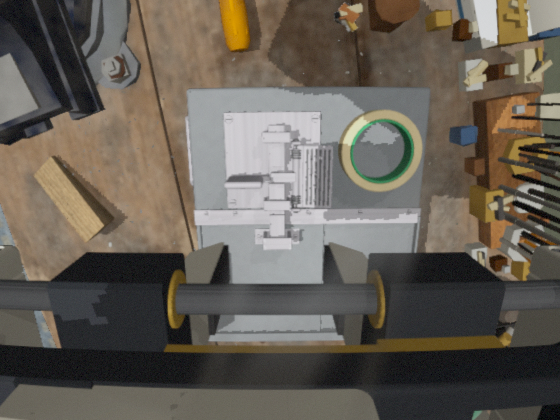

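The wrist view is square to the chest. It shows the tab at about (244,182), the catch pad at columns 302–332 and rows 147–207, the staples at about (277,135) and (280,200), and the keeper at (278,238). The fingers cover rows 245 and below.

```bash
python3 - <<'E'
from h import *
d=np.load('pics/w0.npy'); q=np.load('pics/w0p.npz'); P=cloud('wrist',d,(q['a'],q['b'])); z=P[...,2]
yaw=-0.142
# yaw from deck left/rear edges: deck pixels
m=np.zeros(d.shape,np.uint8); m[80:245,180:440]=((z>62)&(z<78))[80:245,180:440]
def edge(pts): 
    vx,vy,x,y=cv2.fitLine(np.array(pts,np.float32),cv2.DIST_HUBER,0,.01,.01).ravel(); return np.degrees(np.arctan2(vy,vx)),x,y
fr=[];re=[];le=[]
for v in range(100,240,3):
    c=np.where(m[v])[0]; fr.append(P[v,c[0]][:2]); re.append(P[v,c[-1]][:2])
for u in range(200,420,3):
    c=np.where(m[:,u])[0]; le.append(P[c[0],u][:2])
for n,e in(('front',fr),('rear',re),('left',le)): print(n,edge(e))
def tc(p,o,yaw): 
    return (p-o)@np.array([[np.cos(yaw),-np.sin(yaw)],[np.sin(yaw),np.cos(yaw)]])
yl=np.radians(edge(le)[0]); yl=(yl+np.pi/2)%np.pi-np.pi/2
yaw=yl
ex=np.array([np.cos(yaw),np.sin(yaw)]); ey=np.array([-ex[1],ex[0]])
f=np.median([p@ex for p in fr]); r=np.median([p@ex for p in re]); l=np.median([p@ey for p in le])
print('yaw',yaw,'depth',r-f)
o=ex*(f+r)/2+ey*(l-130); print('origin',o)
for nm,(a,b,c,e),lo,hi in (('tab',(165,200,215,275),98,112),('pad',(140,212,300,336),80,100),('lip',(245,345,205,240),84,97),('keep',(225,252,250,305),86,94)):
    w=P[a:b,c:e].reshape(-1,3); w=w[(w[:,2]>lo)&(w[:,2]<hi)]
    if len(w)<5: print(nm,len(w)); continue
    t=tc(w[:,:2],o,yaw); print(nm,len(w),'x',np.percentile(t[:,0],[3,50,97]).round(1),'y',np.percentile(t[:,1],[3,50,97]).round(1),'z',np.median(w[:,2]).round(1))
E
```

```text
front (np.float32(81.94827), np.float32(462.58368), np.float32(-226.57341))
rear (np.float32(81.80464), np.float32(681.2262), np.float32(-234.99335))
left (np.float32(-8.1264105), np.float32(586.6504), np.float32(-171.55676))
yaw -0.14183259 depth 217.58955434981158
origin [ 562.06544125 -299.33446327]
tab 303 x [-72.7 -58.3 -43.4] y [47.9 50.9 53.1] z 106.0
pad 2005 x [-8.4  4.8 17.8] y [27.  54.2 79.5] z 89.9
lip 22 x [-93.  -91.2 -89.4] y [-106.5 -103.5  -94.5] z 85.4
keep 368 x [-42.7 -30.6 -17.6] y [-15.4  -9.2  -3.7] z 89.3
```

Request:
step_arm(targets=[0.52,-0.04,0.04,0.5,0,0,-0.014,0.52,-0.04,0.04,1,0,0,-0.014,0.52,-0.04,0.04,1,0,0,-0.014,0.52,-0.04,0.04,1,0,0,-0.014])

```text
time: 2.9
tool_pos: [541.7, -263.1, 153.6]
tcp_rot: [3.139, 0.001, 1.434]
contact_force: [0.4, -0.2, 0.7]
grip_width: 47.8
finger_force: 0.0
```

```bash
python3 - <<'E'
from h import *
o=bot.get_obs(); pose=(o['tool_pos'],o['tcp_rot']); print(pose,o['contact_force'],o['grip_width'])
p,d=save('wrist','w1'); P=cloud('wrist',d,pose); z=P[...,2]
yaw=-.142; ex=np.array([np.cos(yaw),np.sin(yaw)]); ey=np.array([-ex[1],ex[0]])
t=P[...,:2]-np.array([561.6,-297.8]); X=t@ex; Y=t@ey
for nm,m in (('tab',(z>100)&(z<110)&(X>-80)&(X<-36)&(Y>35)&(Y<65)),('pad',(z>84)&(z<95)&(X>-3)&(X<25)&(Y>20)&(Y<90)),('tips',(z>124)&(z<134)&(abs(X)<100)&(abs(Y)<60))):
    print(nm,m.sum(),[np.percentile(q[m],[2,50,98]).round(1) for q in (X,Y,z)] if m.sum() else '')
t=pose[0][:2]-np.array([561.6,-297.8]); print('tcp chest',t@ex,t@ey)
E
```

```text
(array([ 541.68667532, -263.12212608,  153.63234867]), array([3.13921495e+00, 1.19358453e-03, 1.43426319e+00])) [ 0.3549646  -0.2415411   0.65007521] 47.803320817294484
tab 696 [array([-71.5, -56.8, -42. ]), array([45.4, 49.4, 51.5]), array([100.7, 105.9, 107.6])]
pad 3354 [array([-2.5,  8.1, 18.9]), array([26. , 53.6, 78.4]), array([87.7, 90.5, 93.1])]
tips 248 [array([-55. ,  -0.4,   6.6]), array([22.5, 40.3, 42.5]), array([127.7, 131.5, 133.9])]
tcp chest -24.62062165299949 31.51063993115117
```

View pics/w1.png

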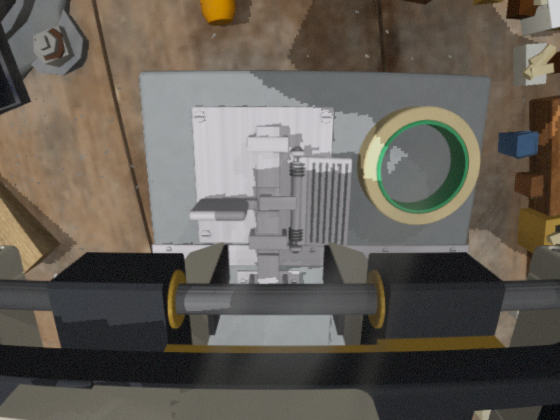

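The view shows the tab at (225,208), the pad at columns 305–350, and the fingers lined up with both. Going down.

Request:
step_arm(targets=[0.52,0,0,0.3,0,0,0,0.52,0,0,0.33,0,0,0,0.52,0,0,0.33,0,0,0])

```text
time: 3.32
tool_pos: [541.5, -262.9, 120.4]
tcp_rot: [3.139, 0.001, 1.435]
contact_force: [-0.2, 0.3, 0.4]
grip_width: 47.8
finger_force: 0.0
```

Request:
step_arm(targets=[0.52,0,0,0.04,0,0,0,0.52,0,0,0.07,0,0,0,0.52,0,0,0.1,0,0,0,0.52,0,0,0.1,0,0,0])

```text
time: 3.82
tool_pos: [542.0, -263.0, 109.9]
tcp_rot: [3.138, 0.001, 1.435]
contact_force: [1.1, -0.2, 6.4]
grip_width: 48.1
finger_force: 3.3
```

Request:
step_arm(targets=[0.52,0,0,0.02,0,0,0,0.52,0.03,0,0.02,0,0,0,0.52,0.06,0,0.02,0,0,0,0.52,0.1,0,0.02,0,0,0,0.52,0.1,0,0.02,0,0,0])

```text
time: 4.45
tool_pos: [543.7, -254.6, 108.7]
tcp_rot: [3.136, 0.004, 1.435]
contact_force: [0.4, -4.8, 7.9]
grip_width: 47.6
finger_force: 3.9
```

Request:
step_arm(targets=[0.52,0.04,0,0,0,0,0,0.52,0.08,0,0,0,0,0,0.52,0.12,0,0,0,0,0,0.52,0.15,0,0,0,0,0,0.52,0.15,0,0,0,0,0])

```text
time: 5.08
tool_pos: [545.8, -239.8, 108.7]
tcp_rot: [3.136, 0.004, 1.435]
contact_force: [1.3, -5.2, 7.2]
grip_width: 47.8
finger_force: 3.9
```

Request:
step_arm(targets=[0.52,0.04,0,0,0,0,0,0.52,0.07,0,0,0,0,0,0.52,0.1,0,0,0,0,0,0.52,0.12,0,0,0,0,0,0.52,0.12,0,0,0,0,0])

```text
time: 5.7
tool_pos: [547.1, -231.0, 108.8]
tcp_rot: [3.135, 0.009, 1.436]
contact_force: [-1.9, -17.3, 5.8]
grip_width: 47.6
finger_force: 10.4
```

The force rose at the stop, so the bolt is fully drawn. Releasing the catch straight up.

Request:
step_arm(targets=[0.52,-0.02,0,0,0,0,0,0.52,-0.02,0,-0.06,0,0,0,0.52,-0.02,0,-0.12,0,0,0,0.52,-0.02,0,-0.12,0,0,0,0.52,-0.02,0,-0.6,0,0,0,0.52,-0.02,0,-0.8,0,0,0,0.52,-0.02,0,-0.8,0,0,0])

```text
time: 6.58
tool_pos: [546.1, -228.1, 188.1]
tcp_rot: [3.139, 0.001, 1.435]
contact_force: [0.1, 0.6, -1.3]
grip_width: 48.1
finger_force: 0.0
```

```bash
python3 - <<'E'
from h import *
o=bot.get_obs(); pose=(o['tool_pos'],o['tcp_rot']); print(pose,o['contact_force'])
p,d=save('wrist','w2'); P=cloud('wrist',d,pose); z=P[...,2]
yaw=-.142; ex=np.array([np.cos(yaw),np.sin(yaw)]); ey=np.array([-ex[1],ex[0]])
t=P[...,:2]-np.array([561.6,-297.8]); X=t@ex; Y=t@ey
for nm,m in (('tab',(z>100)&(z<110)&(X>-80)&(X<-36)&(Y>35)&(Y<95)),('pad front',(z>75)&(z<98)&(X>-2)&(X<2)&(Y>50)&(Y<75)),('pad rear',(z>75)&(z<98)&(X>12)&(X<16)&(Y>50)&(Y<75))):
    print(nm,m.sum(),[np.percentile(q[m],[2,50,98]).round(1) for q in (X,Y,z)] if m.sum() else '')
t=pose[0][:2]-np.array([561.6,-297.8]); print('tcp chest',t@ex,t@ey)
E
```

```text
(array([ 546.07827873, -228.14811277,  188.06019016]), array([3.13889429e+00, 1.26902391e-03, 1.43546527e+00])) [ 0.07123515  0.57275471 -1.25255097]
tab 470 [array([-71.4, -56.6, -42.2]), array([75. , 78.4, 80.4]), array([100.6, 105.9, 107.6])]
pad front 191 [array([-1.9,  0.1,  1.9]), array([50.3, 62.3, 74.3]), array([87.2, 88.8, 90.4])]
pad rear 193 [array([12.1, 14.1, 16. ]), array([50.5, 62.3, 74.4]), array([90.5, 91.9, 93.3])]
tcp chest -25.222856631544456 66.75415139559544
```

View pics/w2.png

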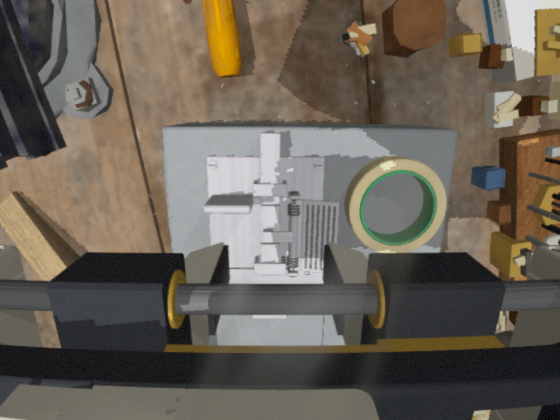

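The tab is at y = 75 (about 29.6 mm drawn), and the pad slopes up to the rear again at (320,235), so the catch is up. Next is the hatch.

Request:
step_arm(targets=[0,-0.4,-0.3,0,0,0,0,0,-0.7,-0.6,0,0,0,0,0,-1,-1,0,0,0,0,0,-1,-1,0,0,0,0,0,-1,-1,0,0,0,0])

```text
time: 7.25
tool_pos: [433.0, -313.0, 185.8]
tcp_rot: [-3.141, -0.001, 1.435]
contact_force: [0.4, -0.0, -0.3]
grip_width: 3.0
finger_force: 0.0
```

Request:
step_arm(targets=[0,-0.35,-0.05,0,0,0,0,0,-0.35,-0.05,0.4,0,0,0,0,-0.35,-0.05,0.65,0,0,0,0,-0.35,-0.05,0.65,0,0,0])

```text
time: 7.75
tool_pos: [423.4, -345.6, 119.5]
tcp_rot: [-3.138, -0.003, 1.437]
contact_force: [-0.6, -0.2, 0.1]
grip_width: 0.3
finger_force: 0.0
```

```bash
python3 - <<'E'
from h import *
o=bot.get_obs(); pose=(o['tool_pos'],o['tcp_rot']); print(pose,o['contact_force'],o['grip_width'])
p,d=save('wrist','w3')
yaw=-.142; ex=np.array([np.cos(yaw),np.sin(yaw)]); ey=np.array([-ex[1],ex[0]])
t=pose[0][:2]-np.array([561.6,-297.8]); print('tcp chest',t@ex,t@ey)
E
```

```text
(array([ 423.36218743, -345.62883818,  119.47249646]), array([-3.13785185, -0.00329499,  1.43710181])) [-0.62923427 -0.16813591  0.11362271] 0.31772504173032906
tcp chest -130.07754587082053 -66.91130431725732
```

View pics/w3.png

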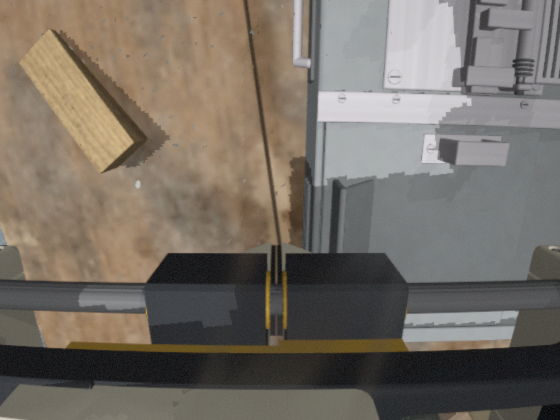

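The lip is at about (352,215), just behind the closed fingers. Going down to z ≈ 80, then pushing.

Request:
step_arm(targets=[0,0,0,0.08,0,0,0,0,0,0,0.14,0,0,0,0,0,0,0.14,0,0,0])

```text
time: 8.18
tool_pos: [423.3, -347.2, 107.6]
tcp_rot: [-3.141, -0.0, 1.436]
contact_force: [0.2, -1.0, -1.0]
grip_width: 0.4
finger_force: 0.0
```

Request:
step_arm(targets=[0,0,0.06,0,0,0,0,0,0,0.12,0,0,0,0,0,0,0.18,0,0,0,0,0,0,0.24,0,0,0,0,0,0,0.3,0,0,0,0,0,0,0.35,0,0,0,0,0,0,0.35,0,0,0,0])

```text
time: 9.05
tool_pos: [458.6, -352.3, 107.8]
tcp_rot: [3.141, 0.0, 1.436]
contact_force: [-0.4, -0.6, -0.0]
grip_width: 0.8
finger_force: 0.5
```

Request:
step_arm(targets=[0,0,0.06,0,0,0,0,0,0,0.12,0,0,0,0,0,0,0.18,0,0,0,0,0,0,0.24,0,0,0,0,0,0,0.3,0,0,0,0])

```text
time: 9.68
tool_pos: [488.1, -356.3, 107.7]
tcp_rot: [3.142, 0.0, 1.436]
contact_force: [-3.9, -1.6, 2.3]
grip_width: 0.6
finger_force: 1.6
```

Request:
step_arm(targets=[0,0,0.06,0,0,0,0,0,0,0.12,0,0,0,0,0,0,0.18,0,0,0,0,0,0,0.24,0,0,0,0,0,0,0.29,0,0,0,0,0,0,0.31,0,0,0,0,0,0,0.31,0,0,0,0])

```text
time: 10.55
tool_pos: [518.8, -360.2, 107.7]
tcp_rot: [3.141, -0.0, 1.436]
contact_force: [-1.1, -0.7, 1.7]
grip_width: 0.6
finger_force: 0.7
```

Request:
step_arm(targets=[0,0,0.02,0,0,0,0,0,0,0.03,0,0,0,0,0,0,0.04,0,0,0,0,0,0,0.04,0,0,0,0])

```text
time: 11.05
tool_pos: [522.5, -360.8, 107.7]
tcp_rot: [3.142, -0.0, 1.436]
contact_force: [-1.9, -0.1, 2.4]
grip_width: 0.7
finger_force: 1.4
```

Request:
step_arm(targets=[0,0,0.02,0,0,0,0,0,0,0.04,0,0,0,0,0,0,0.05,0,0,0,0,0,0,0.05,0,0,0,0])

```text
time: 11.55
tool_pos: [524.5, -361.1, 107.5]
tcp_rot: [-3.135, -0.001, 1.436]
contact_force: [-14.4, 1.7, 7.2]
grip_width: 0.0
finger_force: 7.6
```

The hatch is at its stop (14 N). Backing off, lifting clear and checking.

Request:
step_arm(targets=[0,0,-0.1,0,0,0,0,0,0,-0.15,0,0,0,0,0,0,-0.15,-0.5,0,0,0,0,0,-0.15,-1,0,0,0,0,0,-0.15,-1,0,0,0])

```text
time: 12.18
tool_pos: [514.4, -360.8, 212.6]
tcp_rot: [3.133, 0.005, 1.436]
contact_force: [-0.0, -0.1, 0.2]
grip_width: 0.5
finger_force: 0.0
```

Request:
step_arm(targets=[0,-0.5,-0.5,-0.3,0,0,0,0,-0.8,-1,-0.5,0,0,0,0,-0.8,-1,-0.5,0,0,0,0,-0.8,-1,-0.5,0,0,0])

```text
time: 12.68
tool_pos: [402.4, -425.4, 257.2]
tcp_rot: [3.141, -0.001, 1.434]
contact_force: [0.0, 0.3, -1.3]
grip_width: 0.6
finger_force: 0.0
```

```bash
python3 - <<'E'
from h import *
o=bot.get_obs(); pose=(o['tool_pos'],o['tcp_rot']); print(pose,o['contact_force'])
p,d=save('wrist','w4'); P=cloud('wrist',d,pose); z=P[...,2]
yaw=-.142; ex=np.array([np.cos(yaw),np.sin(yaw)]); ey=np.array([-ex[1],ex[0]])
t=P[...,:2]-np.array([561.6,-297.8]); X=t@ex; Y=t@ey
for nm,m in (('tab',(z>100)&(z<110)&(X>-80)&(X<-36)&(Y>35)&(Y<95)),('lip',(z>84)&(z<98)&(X>-30)&(X<20)&(Y>-115)&(Y<-35)),('pad front',(z>75)&(z<98)&(X>-2)&(X<2)&(Y>50)&(Y<75)),('pad rear',(z>75)&(z<98)&(X>12)&(X<16)&(Y>50)&(Y<75))):
    print(nm,m.sum(),[np.percentile(q[m],[2,50,98]).round(1) for q in (X,Y,z)] if m.sum() else '')
p,_=save('top','t1'); cv2.imwrite('pics/t1c.png',cv2.hconcat([cv2.resize(p[90:290,130:430],(500,400)),p[:400,:300] if 0 else cv2.resize(cv2.imread('pics/w4.png'),(300,400))]))
E
```

```text
(array([ 402.37395114, -425.37477046,  257.19599178]), array([ 3.14132878e+00, -6.74633763e-04,  1.43398037e+00])) [ 0.03486013  0.31994401 -1.26505584]
tab 0 
lip 974 [array([-14.9, -12.8,  -4.4]), array([-106.7,  -70.6,  -36.5]), array([84.2, 89.9, 93.5])]
pad front 0 
pad rear 0
```

View pics/t1c.png

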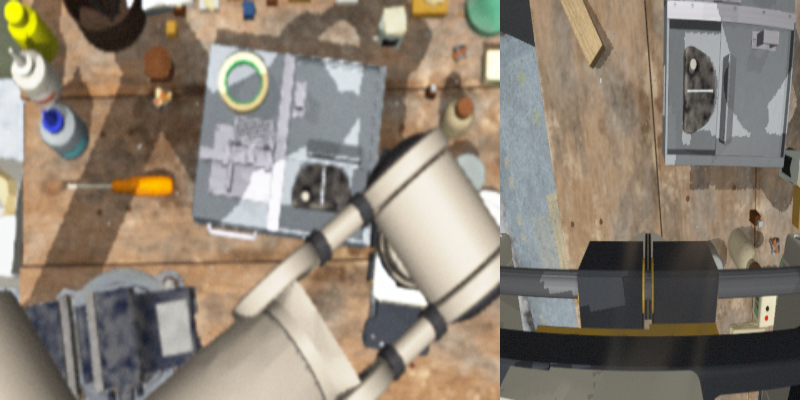

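The hatch is fully open (lip at x = -15), with the putter head visible in the well. The bolt is still drawn, and the tape roll, wedge and screwdriver are where they were.

```bash
python3 -c "
from plant import bot
print(bot.close_job())"
```

```text
the job is handed in; nothing more can be done
None
```

I drew the bolt 29.6 mm, the catch sprang up to hold it, and I pushed the hatch to its stop (about 85 mm); the job was handed in at about 13 s, and no verdict was returned.

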